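# Draw the spring-loaded chip rake out to its second stop and hold it

## Task

Swing the brass gate across the chip gutter fully open, then press the red release button on the telescoping chip rake until it stays down. Then take the rake by its upright grip and pull it out past its first stop to its second stop, so that its blade pushes all four green chips past the gate line; it springs back, so finish with the gripper still holding it at full stretch. Open the gate before the rake moves, move the chips only with the rake, and leave the dice cup, table marker, dish with the ball and dice where they are.

Things in the scene. Friction and masses are not known exactly. Their poses are not given: they have to be found in the camera images.
- gutter: dark wooden chip gutter fixed to the counter, 446 mm long and 86 mm wide; the gutter runs along its own y axis. Origin at counter level under the gate line, mid-width. The telescoping rake's brass housing (a tube 28 mm in diameter, top 38 mm above the counter) lies over y = -279 to -175 mm. Gutter floor 6 mm and wall tops 26 mm above the counter, 50 mm between walls; its own +x side wall carries the gate hinge (the far side seen from the robot); end wall at y = +155 mm
- gate_pin (a point): centre of the round upright brass pin (12 mm diameter, 34 to 80 mm above the counter) near the free end of the gate, taken from above; the gate's panel below it is 34 mm high. It is 43 mm from the hinge axis
- gate_hinge (a point): point on the gate's vertical hinge axis, at the far wall of the gutter, at the pin's height (56 mm)
- gate (a joint): gate angle in rad: 0 = straight across the gutter, 1.55 = fully open, lying along the far wall. It opens by swinging away from the rake housing, so the pin goes along the gutter's +y and then +x. It stays where left (light friction, under 1.5 N at the pin)
- button_top (a point): centre of the top of the round red release button (20 mm diameter, top 51 mm above the counter when up) on top of the rake housing; pressed straight down, about 3 to 5 N, 6 mm travel
- release (a joint): button travel in m: 0 = up (rake locked), 0.006 = fully down (rake free). It stays down when let go
- rake_grip (a point): centre of the rake's upright black grip, a 16 x 16 mm square post (sides along the gutter's x and y) standing 36 to 86 mm above the counter, over the brass rake blade (44 mm wide, top 35 mm above the counter; its pushing face is 8 mm ahead of the grip's centre). It slides only along the gutter's +y from its stowed place at gutter y = -160 mm; at the second stop it is at gutter y = 0, level with the gate line
- inner_stage (a joint): travel of the inner telescope tube, carrying blade and grip, in m: 0 stowed, 0.080 = first stop. Its spring pulls back with 3 to 5 N; it always runs out first
- outer_stage (a joint): travel of the outer telescope tube in m: 0 stowed, 0.080 = second stop, total stretch 160 mm. Its spring pulls back with 6 to 8 N, so it moves only after the inner tube has reached its stop. Let go, both tubes spring home
- chip1_c (a point): centre of a faded green clay chip, 40 mm diameter, 4 mm thick, lying flat in the gutter (lower chip of the stack next to the rake blade)
- chip2_c (a point): centre of a faded green clay chip, 40 mm diameter, 4 mm thick, lying flat in the gutter (upper chip of the stack next to the rake blade)
- chip3_c (a point): centre of a faded green clay chip, 40 mm diameter, 4 mm thick, lying flat in the gutter (lower chip of the stack next to the gate)
- chip4_c (a point): centre of a faded green clay chip, 40 mm diameter, 4 mm thick, lying flat in the gutter (upper chip of the stack next to the gate)
- dice_cup: pewter dice cup, 76 mm across, 95 mm tall, loose bystander; origin under its centre
- marker: tarnished brass table marker, 60 mm across, 60 mm tall, loose bystander; origin under its centre
- dish: white china dish, 90 mm across, 22 mm tall, holding the ivory roulette ball, loose bystander; origin under its centre
- die1: red 19 mm die, loose bystander; origin under its centre
- die2: red 19 mm die, loose bystander; origin under its centre
- ball_center (a point): centre of the cracked ivory roulette ball, 20 mm diameter, lying in the dish, loose bystander
There are look-alikes about, which are no part of the job. Leave any pink look-alike of the part that bears chip4_c alone.

How it is judged:
On the way, in this order (a step that is already met when the one before it is completed fails the run):
1. the gate is open while the rake is still stowed (value of joint gate above 1.2 rad and value of joint each of inner_stage, outer_stage below 0.01 m), for 0.1 s.
2. the release button is down, the rake still stowed (value of joint release above 0.0045 m and value of joint each of inner_stage, outer_stage below 0.01 m), for 0.1 s.
3. the rake is drawn out to its first stop (value of joint inner_stage above 0.072 m), for 0.05 s.
4. the rake is drawn out to its second stop (value of joint each of inner_stage, outer_stage above 0.073 m), for 0.2 s.
At the end, for the whole second after the job is handed in: the gripper's fingers still hold the rake (over 3 N on it) with both telescope tubes within 7 mm of their stops and still, the button is down, the gate is open beyond 1.2 rad, and all four chips lie in the gutter with their centres at least 18 mm past the gate line (all of step 4 and value of joint gate above 1.2 rad and value of joint release above 0.0045 m and contact force between the fingers and inner_stage above 3 N and y of each of chip1_c, chip2_c, chip3_c, chip4_c in the frame of gutter above 0.018 m and x of chip1_c in the frame of gutter between -0.03 and 0.03 m and height (world z) of each of chip1_c, chip2_c, chip3_c, chip4_c below 0.03 m and x of chip2_c in the frame of gutter between -0.03 and 0.03 m and x of chip3_c in the frame of gutter between -0.03 and 0.03 m and x of chip4_c in the frame of gutter between -0.03 and 0.03 m and linear speed of inner_stage below 0.02 m/s); the arm keeps its last pose, push and grip.
It fails at once if the rake is drawn out while the gate is not open (value of joint inner_stage above 0.02 m and value of joint gate below 1 rad).
It fails at once if the gripper or arm pushes a chip (contact force between any of the fingers, the arm and chip1 above 0.5 N or contact force between any of the fingers, the arm and chip2 above 0.5 N or contact force between any of the fingers, the arm and chip3 above 0.5 N or contact force between any of the fingers, the arm and chip4 above 0.5 N).
It fails at once if a bystander is moved (distance of any of dice_cup, marker, dish, die1, die2, ball_center from where it was at the start of the episode above 0.02 m).
It also fails if it takes over 58 s, if anything falls off the work surface, if the arm or the gripper's body presses on something with over 40 N, if the wrist force passes 120 N, or if a joint passes its speed limit or range.

## Robot

A 7-joint arm with a two-finger parallel gripper is mounted at the origin on the work surface. World frame = base frame: x ahead of the robot, y to its left, z up, the work surface at z = 0. Lengths are in m, angles in rad, forces in N, time in s.
With the tool pointing down it reaches from about 0.35 to 0.9 m from the base axis. Payload 8.1 kg.
Tool frame: the origin (TCP) lies midway between the tips of the shut fingers; the grasp point (between the pads) lies 19 mm behind it; z points along the fingers, y is the line along which they close (so a half turn about z gives the same grasp; the last joint's range is limited). The gripper opens to 85 mm and grips with 20 to 120 N. Pads are 22 mm wide; open, the fingers measure 114 mm over their backs; the gripper's body (76 mm by 85 mm) begins 54 mm behind the grasp point. The pads swing forward as they close: fully open they stand 13 mm farther back than shut.
Start: joints at [1.089, 0.434, 0.025, 1.573, -0.012, 1.134, -0.075], TCP at [0.231, -0.581, 0.231] pointing down, gripper open.
Joint ranges: [-2.62, 2.62], [-0.44, 2.09], [-1.27, 1.32], [0.08, 2.57], [-1.32, 4.46], [0.12, 2], [-2.74, 2.74]. Speed limits (rad/s): [2.22, 2.22, 3.01, 3.01, 3.14, 3.14, 3.14].

## Interface

Orientations are given as a unit quaternion [w, x, y, z].
In Python, from bench import observe, capture, calibration, hand_in, boxes_of, outline_of, pinpoint gives the robot as it stands. The module is installed in compiled form; this text tells all that it offers.
- The arm moves only by the tool jog_arm, never from a script. Its argument "commands" is a list of rows, each an object of numbers: "x", "y", "z": the shift along the tool's x, y, z normalised to -1 to 1, where 1 is 0.4 m; "rx", "ry", "rz": the turn, a rotation vector about the tool's x, y, z normalised to -1 to 1, where 1 is pi rad. A call has 1 to 20 rows; each row is the pose to reach, as a shift and turn from the pose commanded when the call began, along the tool's axes at that moment, turning the shorter way round; what a row does not reach only later rows make up. A row lasts 1/10 s, in which the tool goes at most 50 mm and 8.59 degrees, less where a joint would pass 70% of its speed; a pose out of reach is approached as far as the arm can. A call with a number of a shift or a turn outside -1 to 1 is refused whole. A call with a gripper value outside its range is refused whole. "jaw" is the opening, from -1 (shut) to 1 (fully open), set as the call begins (left out, the last holds). The fingers move at their own pace and stop on an object; "newtons" is the grip in N (left out, the last holds). Time passes only in rows, so rows that repeat a pose let the fingers close. It gives the time, the measured TCP pose, the force, the opening and the grip force at its end, in the units of the state.
- observe(): the state, without advancing time (a new reading comes with each control period).
- capture(name): name is "side" or "top"; returns the picture (400x640x3 uint8, red, green, blue); there is no depth.
- calibration(name): a dict with "fx", "fy", "cx", "cy" (pixels), "distortion" ([k1, k2, p1, p2, k3] as OpenCV has them; the pictures are not rectified), "origin" and "rotation" of the camera in the world. Camera axes: x right, y down, z forward; pixel columns grow to the right and rows downward; lengths in m; the calibration is good to about 2 mm. A picture is of the moment at which its call begins. calibration takes no time and is no camera call.
- hand_in(): hands the job in; it is judged then, once.
Trained networks look in the newest picture that a camera, given by its name, has taken for a name from the list of things; names that differ only in an ending like _2 or _b are one class to them, and where a whole thing is asked for, a point or a joint stands for the part that bears it (a point fixed in the world has none). Each returns a list of dicts, best first, with "confidence" (0 to 1); they miss things now and then, are a little off and sometimes report something else, mostly with a low value. They report only what shows in the picture. A call takes as long as a camera call. They do not tell look-alikes from the thing itself.
- boxes_of(camera, thing): "point" ([column, row] as shares, 0 to 1, of the picture: columns of its width, rows of its height, amid what is visible of it).
- outline_of(camera, thing): "region" (400x640 bool, what is visible of it) and "point" ([column, row] as shares, 0 to 1, of the picture: columns of its width, rows of its height, amid what is visible of it).
- pinpoint(camera, thing): "point" ([column, row] as shares, 0 to 1, of the picture: columns of its width, rows of its height: a listed point, or the origin of a listed thing).
The state is a dict: "time_s": time; "q": joint angles; "joint_vel": joint speeds; "effort": joint torques, N m; "ee_pos": TCP position; "ee_rot": TCP orientation; "force": force on the tool from outside, world axes, zero at the start; "wrist_torque": the same for the moment, N m; "gripper_width": finger opening in m; "grip_force": force on a finger pad.
Only numpy, scipy, OpenCV 4.12 (cv2) and the standard library are available. Lean on these libraries where they do the work, as an engineer would, in place of code of your own. Each camera call takes 0.05 s, during which the arm holds its last target. There are 200 camera calls.

## Working session

There is one attempt and no reset: what is moved stays moved. The work goes in short steps, Python scripts to look and compute and a tool call to move; the robot and the scene stay as the last step left them, time stands still between calls to the robot, and variables do not carry over. Pictures are saved under pics/ and viewed, at most 10 in all, crops included, and the job is handed in when it is done.

Besides the shell and the picture viewer there is one more tool, called in YAML: its name, and indented under it one key for each argument. jog_arm: Moves the arm, as the interface text tells. Scaled input: -1 to 1 covers 0.4 m each way for a shift and pi rad each way for a turn. Its arguments: {"type":"object","properties":{"commands":{"type":"array"},"jaw":{"type":"number"},"newtons":{"type":"number"}},"required":["commands"]}

```bash
mkdir -p pics; cat > h.py <<'E'
import numpy as np, cv2
from bench import *
def px(cam,thing,n=3):
    return [(round(d["confidence"],2),[round(d["point"][0]*640,1),round(d["point"][1]*400,1)]) for d in pinpoint(cam,thing)[:n]]
def ray(cam,p):
    c=calibration(cam);K=np.array([[c["fx"],0,c["cx"]],[0,c["fy"],c["cy"]],[0,0,1.]])
    u=cv2.undistortPoints(np.array([[p]],float),K,np.array(c["distortion"],float))[0,0]
    return np.array(c["origin"]),np.array(c["rotation"])@np.array([u[0],u[1],1.])
def atz(cam,p,z):
    o,d=ray(cam,p);return o+d*(z-o[2])/d[2]
def save(cam,name):
    im=capture(cam);cv2.imwrite("pics/"+name,im[:,:,::-1]);return im
E
python3 - <<'E'
from h import *
np.set_printoptions(precision=4,suppress=True)
Z=dict(gutter=0,gate_pin=.08,gate_hinge=.056,button_top=.051,rake_grip=.061,chip1_c=.008,chip2_c=.012,chip3_c=.008,chip4_c=.012)
for cam in("top","side"):
    save(cam,cam+"0.png")
    print(cam,calibration(cam)["origin"])
    for t,z in Z.items():
        for c,p in px(cam,t): print(t,c,p,atz(cam,p,z))
print(observe())
E
```

```text
top [0.4513 0.0779 0.7358]Traceback (most recent call last):
  File "<stdin>", line 8, in <module>
  File "h.py", line 10, in atz
    o,d=ray(cam,p);return o+d*(z-o[2])/d[2]
        ~~~^^^^^^^
  File "h.py", line 8, in ray
    return np.array(c["origin"]),np.array(c["rotation"])@np.array([u[0],u[1],1.])
                                 ~~~~~~~~~~~~~~~~~~~~~~~^~~~~~~~~~~~~~~~~~~~~~~~~
ValueError: matmul: Input operand 1 has a mismatch in its core dimension 0, with gufunc signature (n?,k),(k,m?)->(n?,m?) (size 3 is different from 4)
```

```bash
sed -i 's/np.array(c\["rotation"\])@np.array(\[u\[0\],u\[1\],1.\])/R.from_quat(np.roll(c["rotation"],-1)).apply([u[0],u[1],1.])/; 1a from scipy.spatial.transform import Rotation as R' h.py
python3 - <<'E'
from h import *
np.set_printoptions(precision=4,suppress=True)
Z=dict(gutter=0,gate_pin=.057,gate_hinge=.056,button_top=.051,rake_grip=.061,chip1_c=.008,chip2_c=.012,chip3_c=.008,chip4_c=.012)
for cam in("top","side"):
    save(cam,cam+"0.png")
    print(cam,calibration(cam)["origin"])
    for t,z in Z.items():
        for c,p in px(cam,t): print(t,c,p,atz(cam,p,z))
print(observe())
E
```

```text
top [0.4513 0.0779 0.7358]
gutter 0.58 [275.2, 221.9] [0.5131 0.1191 0.    ]
gate_pin 0.45 [264.8, 226.2] [0.5007 0.1348 0.057 ]
gate_hinge 0.55 [273.3, 202.2] [0.5449 0.1195 0.056 ]
button_top 0.65 [397.7, 226.0] [ 0.4985 -0.1131  0.051 ]
button_top 0.42 [360.6, 292.9] [ 0.3777 -0.0386  0.051 ]
rake_grip 0.49 [361.1, 225.4] [ 0.4997 -0.042   0.061 ]
rake_grip 0.26 [398.5, 227.1] [ 0.4957 -0.1117  0.061 ]
chip1_c 0.51 [361.1, 225.7] [ 0.5029 -0.0513  0.008 ]
chip2_c 0.58 [335.4, 225.2] [0.5042 0.0004 0.012 ]
chip4_c 0.71 [304.6, 148.3] [0.6607 0.0594 0.012 ]
chip4_c 0.66 [300.0, 223.5] [0.5084 0.07   0.012 ]
chip4_c 0.66 [288.0, 302.1] [0.3596 0.0941 0.012 ]
side [0.5178 0.5834 0.4525]
gate_pin 0.81 [374.8, 226.4] [0.498  0.1269 0.057 ]
gate_hinge 0.75 [346.6, 219.3] [0.5437 0.1131 0.056 ]
button_top 0.42 [379.4, 152.6] [ 0.4917 -0.117   0.051 ]
rake_grip 0.72 [374.6, 166.9] [ 0.5013 -0.0434  0.061 ]
chip1_c 0.5 [370.3, 200.9] [ 0.5054 -0.0038  0.008 ]
chip2_c 0.49 [370.1, 196.0] [ 0.5063 -0.0143  0.012 ]
chip2_c 0.26 [303.2, 188.7] [ 0.6403 -0.0247  0.012 ]
chip3_c 0.61 [365.4, 225.0] [0.5123 0.0683 0.008 ]
chip4_c 0.87 [450.0, 242.4] [0.3691 0.1025 0.012 ]
chip4_c 0.7 [368.4, 223.5] [0.5072 0.0683 0.012 ]
{'time_s': 1.1, 'q': array([ 1.0894,  0.4345,  0.025 ,  1.5732, -0.0116,  1.134 , -0.0751]), 'joint_vel': array([-0.0013,  0.0025,  0.0001,  0.0008, -0.    , -0.0006,  0.0008]), 'effort': array([ -0.0012, -67.0311,   1.0231, -31.6564,   0.0154,   0.0027,
        -0.    ]), 'ee_pos': array([ 0.2311, -0.5807,  0.2313]), 'ee_rot': array([0.    , 0.9821, 0.1882, 0.    ]), 'force': array([-0.2921, -0.7064,  0.5575]), 'wrist_torque': array([0.0281, 0.0477, 0.0059]), 'grip_force': 0.0, 'gripper_width': 0.08537218966912259}
```

View pics/top0.png

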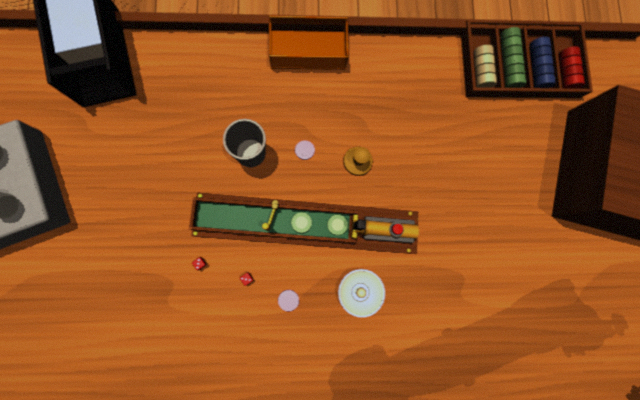

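View pics/side0.png

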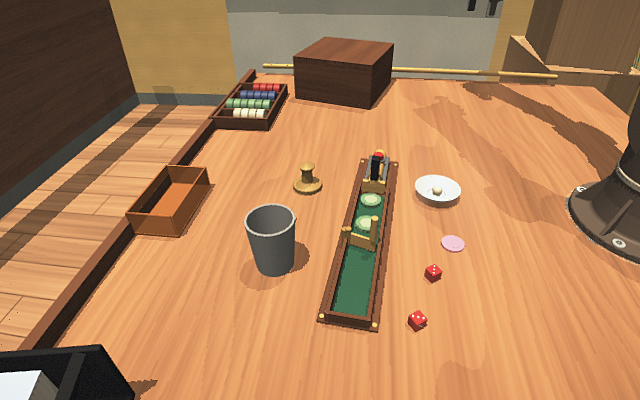

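Top: gutter runs cols 192–418. The gate is at (270,217), the green stacks at (302,222) and (338,225), the grip at (361,225) and the button at (397,229). Chip candidates are (300,223), (305,150) and (288,301). The last two are pink and outside the gutter, so the green stacks in the gutter are the ones meant. I'll confirm in one crop.

```bash
python3 - <<'E'
from h import *
im=cv2.imread("pics/top0.png")[130:310,180:430]
cv2.imwrite("pics/crop0.png",cv2.resize(im,None,fx=3.2,fy=3.2,interpolation=cv2.INTER_CUBIC))
E
```

```text
(no output)
```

View pics/crop0.png

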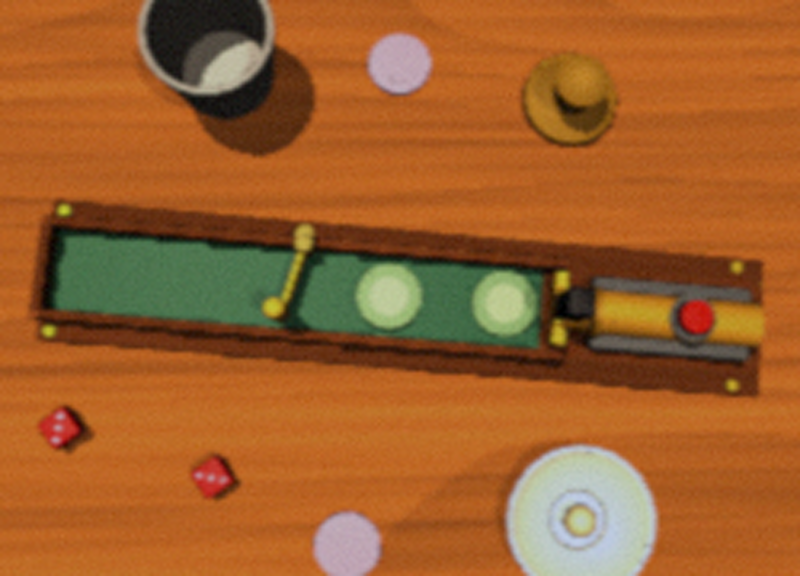

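The crop shows the green stacks at crop (388,296) and (503,302), the gate pin at (273,307), the hinge at (304,236), the button at (697,317) and the grip at (575,303). Both pink discs lie outside the gutter.

```bash
python3 - <<'E'
from h import *
np.set_printoptions(precision=4,suppress=True)
P=lambda u,v,z:atz("top",[180+u/3.2,130+v/3.2],z)[:2]
# screws on (approx) wall tops; z~0.026
s=[P(64,209,.026),P(49,331,.026),P(737,267,.012),P(733,385,.012)]
print(np.array(s))
e=(s[0]+s[1])/2-(s[2]+s[3])/2; print("len",np.linalg.norm(e),"slope",e[0]/e[1])
for n,u,v,z in(("pin",273,307,.08),("hinge",304,236,.045),("button",697,317,.051),("gripTop",578,300,.086),("st2",388,296,.014),("st1",503,302,.014),("floorL-top",57,229,.026),("floorL-bot",45,310,.026)):
    print(n,P(u,v,z))
# gutter fit: unknown ox,oy,yaw from top pins & side pins
def tri(a,b):
    (o1,d1),(o2,d2)=ray("top",a),ray("side",b)
    A=np.c_[d1,-d2]; t=np.linalg.lstsq(A,o2-o1,rcond=None)[0]
    p,q=o1+t[0]*d1,o2+t[1]*d2; return (p+q)/2,np.linalg.norm(p-q)
for n,a,b in(("pin",[264.8,226.2],[374.8,226.4]),("hinge",[273.3,202.2],[346.6,219.3]),("button",[397.7,226],[379.4,152.6]),("grip",[361.1,225.4],[374.6,166.9])): print(n,*tri(a,b))
E
```

```text
[[ 0.5636  0.2613]
 [ 0.4908  0.2677]
 [ 0.526  -0.1509]
 [ 0.453  -0.1443]]
len 0.4138272626532402 slope 0.09156709366196215
pin [0.4994 0.132 ]
hinge [0.5435 0.117 ]
button [ 0.4927 -0.1131]
gripTop [ 0.5008 -0.0368]
st2 [0.5102 0.0676]
st1 [ 0.5057 -0.003 ]
floorL-top [0.5515 0.265 ]
floorL-bot [0.5032 0.2704]
pin [0.4992 0.1344 0.0636] 0.001871727910790793
hinge [0.5438 0.1192 0.0613] 0.0008378370672067145
button [ 0.4951 -0.1118  0.0544] 0.006297027546348016
grip [ 0.5005 -0.0419  0.0618] 0.001739123190620252
```

jog_arm:
  commands:
    - {"x": 0.625,"y": -0.667,"z": 0.05,"rz": 0.149}
    - {"x": 0.625,"y": -0.667,"z": 0.05,"rz": 0.149}
    - {"x": 0.625,"y": -0.667,"z": 0.05,"rz": 0.149}
    - {"x": 0.625,"y": -0.667,"z": 0.05,"rz": 0.149}
    - {"x": 0.625,"y": -0.667,"z": 0.05,"rz": 0.149}
    - {"x": 0.625,"y": -0.667,"z": 0.05,"rz": 0.149}
    - {"x": 0.625,"y": -0.667,"z": 0.05,"rz": 0.149}
    - {"x": 0.625,"y": -0.667,"z": 0.05,"rz": 0.149}
    - {"x": 0.625,"y": -0.667,"z": 0.05,"rz": 0.149}
    - {"x": 0.625,"y": -0.667,"z": 0.05,"rz": 0.149}
    - {"x": 0.625,"y": -0.667,"z": 0.05,"rz": 0.149}
  jaw: -1

```text
invalid input at $.commands[0]: expected keys x, y, z, rx, ry, rz
```

```bash
cat >> h.py <<'E'
def go(x,y,z,yaw=-5.15):
    s=observe();r=R.from_quat(np.roll(s["ee_rot"],-1));t=R.from_euler("ZX",[yaw,180],degrees=True)
    d=r.inv().apply(np.array([x,y,z])-s["ee_pos"])/.4; rv=(r.inv()*t).as_rotvec()/np.pi
    print("t",s["time_s"],"pos",s["ee_pos"].round(4),"F",s["force"].round(1),"cmd",d.round(3),rv.round(3),"w",round(s["gripper_width"],4))
E
python3 -c "
from h import *
go(.497,.1,.13)"
```

```text
t 1.1 pos [ 0.2311 -0.5807  0.2313] F [-0.3 -0.7  0.6] cmd [ 1.247 -1.335  0.253] [ 0.    -0.     0.149] w 0.0854
```

jog_arm:
  commands:
    - {"x": 0.625,"y": -0.667,"z": 0.05,"rx": 0,"ry": 0,"rz": 0.149}
    - {"x": 0.625,"y": -0.667,"z": 0.05,"rx": 0,"ry": 0,"rz": 0.149}
    - {"x": 0.625,"y": -0.667,"z": 0.05,"rx": 0,"ry": 0,"rz": 0.149}
    - {"x": 0.625,"y": -0.667,"z": 0.05,"rx": 0,"ry": 0,"rz": 0.149}
    - {"x": 0.625,"y": -0.667,"z": 0.05,"rx": 0,"ry": 0,"rz": 0.149}
    - {"x": 0.625,"y": -0.667,"z": 0.05,"rx": 0,"ry": 0,"rz": 0.149}
    - {"x": 0.625,"y": -0.667,"z": 0.05,"rx": 0,"ry": 0,"rz": 0.149}
    - {"x": 0.625,"y": -0.667,"z": 0.05,"rx": 0,"ry": 0,"rz": 0.149}
    - {"x": 0.625,"y": -0.667,"z": 0.05,"rx": 0,"ry": 0,"rz": 0.149}
    - {"x": 0.625,"y": -0.667,"z": 0.05,"rx": 0,"ry": 0,"rz": 0.149}
    - {"x": 0.625,"y": -0.667,"z": 0.05,"rx": 0,"ry": 0,"rz": 0.149}
  jaw: -1

```text
time_s: 2.2
ee_pos: [0.3643, -0.2418, 0.2114]
ee_rot: [0.0, 0.999, -0.046, 0.0]
force: [-0.3, 0.3, 1.0]
gripper_width: 0.0004
grip_force: 0.0
```

```bash
python3 -c "
from h import *
go(.497,.1,.13)"
```

```text
t 2.2 pos [ 0.3643 -0.2418  0.2114] F [-0.3  0.3  1. ] cmd [ 0.252 -0.881  0.203] [ 0.    -0.    -0.001] w 0.0004
```

jog_arm:
  commands:
    - {"x": 0.252,"y": -0.881,"z": 0.2,"rx": 0,"ry": 0,"rz": 0}
    - {"x": 0.252,"y": -0.881,"z": 0.2,"rx": 0,"ry": 0,"rz": 0}
    - {"x": 0.252,"y": -0.881,"z": 0.2,"rx": 0,"ry": 0,"rz": 0}
    - {"x": 0.252,"y": -0.881,"z": 0.2,"rx": 0,"ry": 0,"rz": 0}
    - {"x": 0.252,"y": -0.881,"z": 0.2,"rx": 0,"ry": 0,"rz": 0}
    - {"x": 0.252,"y": -0.881,"z": 0.2,"rx": 0,"ry": 0,"rz": 0}
    - {"x": 0.252,"y": -0.881,"z": 0.2,"rx": 0,"ry": 0,"rz": 0}
    - {"x": 0.252,"y": -0.881,"z": 0.2,"rx": 0,"ry": 0,"rz": 0}
    - {"x": 0.252,"y": -0.881,"z": 0.2,"rx": 0,"ry": 0,"rz": 0}
    - {"x": 0.252,"y": -0.881,"z": 0.2,"rx": 0,"ry": 0,"rz": 0}
    - {"x": 0.252,"y": -0.881,"z": 0.3,"rx": 0,"ry": 0,"rz": 0}
    - {"x": 0.252,"y": -0.881,"z": 0.37,"rx": 0,"ry": 0,"rz": 0}
    - {"x": 0.252,"y": -0.881,"z": 0.406,"rx": 0,"ry": 0,"rz": 0}
    - {"x": 0.252,"y": -0.881,"z": 0.406,"rx": 0,"ry": 0,"rz": 0}
    - {"x": 0.252,"y": -0.881,"z": 0.406,"rx": 0,"ry": 0,"rz": 0}

```text
time_s: 3.7
ee_pos: [0.4969, 0.0999, 0.0494]
ee_rot: [0.0, 0.999, -0.046, 0.0]
force: [0.5, -0.0, 0.7]
gripper_width: -0.0002
grip_force: 0.0
```

```bash
python3 -c "
from h import *
go(.497,.1,.048)
save('side','side1.png')"
```

```text
t 3.7 pos [0.4969 0.0999 0.0494] F [ 0.5 -0.   0.7] cmd [ 0.    -0.     0.004] [ 0.    -0.    -0.001] w -0.0002
```

View pics/side1.png

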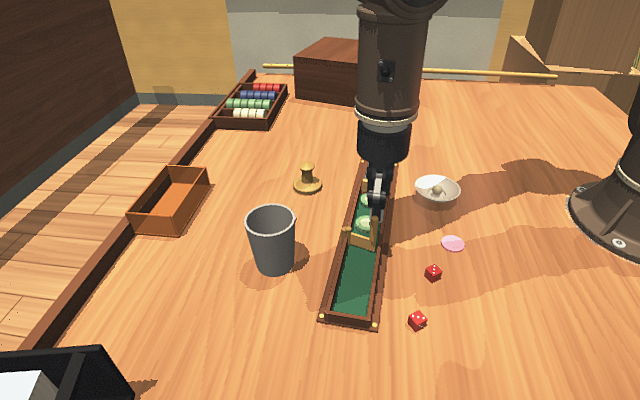

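Fingers are at (376,200), behind the gate pin at (374,226) and clear of the chips.

jog_arm:
  commands:
    - {"x": 0,"y": -0.03,"z": 0,"rx": 0,"ry": 0,"rz": 0}
    - {"x": 0,"y": -0.055,"z": 0,"rx": 0,"ry": 0,"rz": 0}
    - {"x": 0,"y": -0.08,"z": 0,"rx": 0,"ry": 0,"rz": 0}
    - {"x": 0.01,"y": -0.095,"z": 0,"rx": 0,"ry": 0,"rz": 0}
    - {"x": 0.022,"y": -0.11,"z": 0,"rx": 0,"ry": 0,"rz": 0}
    - {"x": 0.03,"y": -0.13,"z": 0,"rx": 0,"ry": 0,"rz": 0}
    - {"x": 0.04,"y": -0.148,"z": 0,"rx": 0,"ry": 0,"rz": 0}
    - {"x": 0.05,"y": -0.158,"z": 0,"rx": 0,"ry": 0,"rz": 0}
    - {"x": 0.06,"y": -0.162,"z": 0,"rx": 0,"ry": 0,"rz": 0}
    - {"x": 0.066,"y": -0.162,"z": 0,"rx": 0,"ry": 0,"rz": 0}
    - {"x": 0.066,"y": -0.162,"z": 0,"rx": 0,"ry": 0,"rz": 0}

```text
time_s: 4.85
ee_pos: [0.5277, 0.1647, 0.0488]
ee_rot: [-0.0, 0.999, -0.044, -0.001]
force: [-4.8, 3.8, 2.5]
gripper_width: -0.0
grip_force: 2.5
```

```bash
python3 -c "
from h import *
go(.497,.1,.048)
a=save('side','side2.png')
for t in('gate_pin','gate_hinge'): print(t,[(c,p,atz('side',p,.057).round(4)) for c,p in px('side',t)])"
```

```text
t 4.85 pos [0.5277 0.1647 0.0488] F [-4.8  3.8  2.5] cmd [-0.062  0.168  0.002] [-0.     0.001  0.   ] w -0.0
gate_pin [(0.57, [342.4, 240.3], array([0.5462, 0.1642, 0.057 ])), (0.45, [434.2, 193.0], array([0.3946, 0.0257, 0.057 ]))]
gate_hinge [(0.56, [370.7, 198.3], array([0.5063, 0.0534, 0.057 ]))]
```

View pics/side2.png

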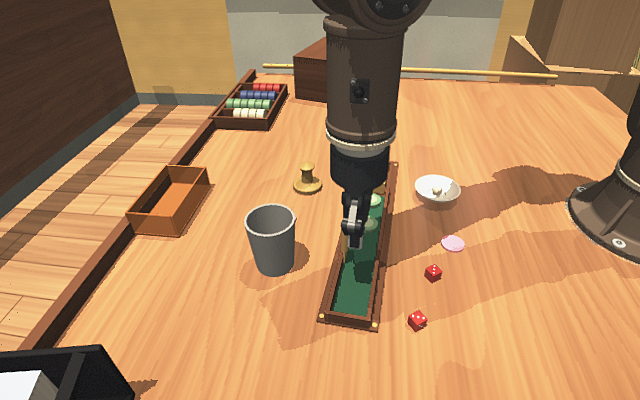

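The side picture shows the pin pushed to (342,240) by the far wall, so the gate is open. Backing off and going above the button.

jog_arm:
  commands:
    - {"x": -0.04,"y": 0,"z": 0,"rx": 0,"ry": 0,"rz": 0}
    - {"x": -0.06,"y": 0,"z": -0.1,"rx": 0,"ry": 0,"rz": 0}
    - {"x": -0.06,"y": 0,"z": -0.2,"rx": 0,"ry": 0,"rz": 0}
    - {"x": -0.023,"y": 0.15,"z": -0.2,"rx": 0,"ry": 0,"rz": 0}
    - {"x": -0.023,"y": 0.27,"z": -0.2,"rx": 0,"ry": 0,"rz": 0}
    - {"x": -0.023,"y": 0.39,"z": -0.2,"rx": 0,"ry": 0,"rz": 0}
    - {"x": -0.023,"y": 0.51,"z": -0.2,"rx": 0,"ry": 0,"rz": 0}
    - {"x": -0.023,"y": 0.6,"z": -0.2,"rx": 0,"ry": 0,"rz": 0}
    - {"x": -0.023,"y": 0.7,"z": -0.2,"rx": 0,"ry": 0,"rz": 0}
    - {"x": -0.023,"y": 0.7,"z": -0.2,"rx": 0,"ry": 0,"rz": 0}
    - {"x": -0.023,"y": 0.7,"z": -0.2,"rx": 0,"ry": 0,"rz": 0}
    - {"x": -0.023,"y": 0.7,"z": -0.1,"rx": 0,"ry": 0,"rz": 0}
    - {"x": -0.023,"y": 0.7,"z": -0.05,"rx": 0,"ry": 0,"rz": 0}
    - {"x": -0.023,"y": 0.7,"z": -0.05,"rx": 0,"ry": 0,"rz": 0}

```text
time_s: 6.4
ee_pos: [0.4929, -0.1125, 0.0667]
ee_rot: [-0.001, 0.999, -0.044, -0.002]
force: [-0.2, -0.0, 0.5]
gripper_width: 0.0002
grip_force: 0.0
```

```bash
python3 -c "
from h import *
go(.4935,-.113,.043)
a=save('top','top3.png');b=save('side','side3.png')
for t in('gate_pin','gate_hinge'): print(t,[(c,p,atz('top',p,.057).round(4)) for c,p in px('top',t)])
print([(c,p,atz('side',p,.051).round(4)) for c,p in px('side','button_top')])
c=cv2.resize(a[150:290,190:440],None,fx=2.4,fy=2.4);d=cv2.resize(b[120:260,270:500],(600,250*1)) if 0 else cv2.resize(b[130:250,290:490],(600,260+0))
cv2.imwrite('pics/c3.png',np.vstack([c,np.pad(d,((0,0),(0,0),(0,0)))])[:600,:,::-1])"
```

```text
t 6.4 pos [ 0.4929 -0.1125  0.0667] F [-0.2 -0.   0.5] cmd [0.002 0.001 0.059] [-0.     0.001  0.001] w 0.0002
gate_pin [(0.61, [250.4, 203.4], array([0.5429, 0.1614, 0.057 ])), (0.33, [249.0, 154.1], array([0.6364, 0.1651, 0.057 ]))]
gate_hinge [(0.93, [272.0, 202.3], array([0.5446, 0.1219, 0.057 ])), (0.37, [249.4, 153.1], array([0.6384, 0.1644, 0.057 ]))]
[(0.74, [348.9, 220.4], array([0.5401, 0.1095, 0.051 ])), (0.58, [378.3, 153.1], array([ 0.494 , -0.1147,  0.051 ]))]
```

View pics/c3.png

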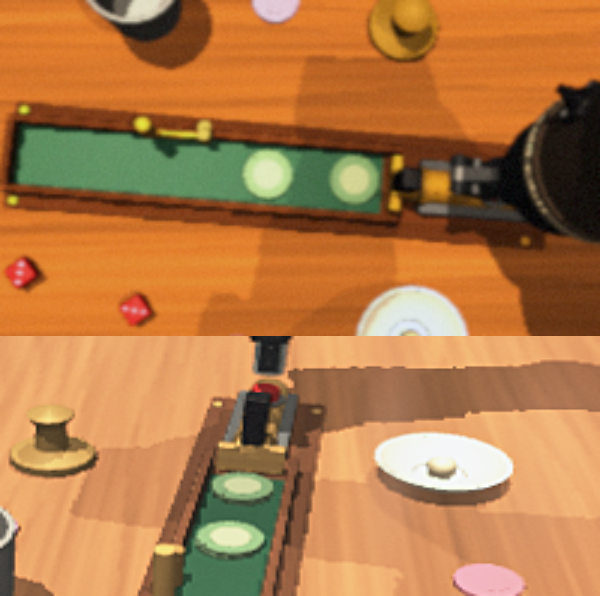

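The gate lies along the far wall, with its pin at top-view pixel (250,203), and the fingers are above the red button. Pressing now.

jog_arm:
  commands:
    - {"x": 0.002,"y": 0,"z": 0.03,"rx": 0,"ry": 0,"rz": 0}
    - {"x": 0.002,"y": 0,"z": 0.045,"rx": 0,"ry": 0,"rz": 0}
    - {"x": 0.002,"y": 0,"z": 0.055,"rx": 0,"ry": 0,"rz": 0}
    - {"x": 0.002,"y": 0,"z": 0.06,"rx": 0,"ry": 0,"rz": 0}
    - {"x": 0.002,"y": 0,"z": 0.062,"rx": 0,"ry": 0,"rz": 0}
    - {"x": 0.002,"y": 0,"z": 0.062,"rx": 0,"ry": 0,"rz": 0}
    - {"x": 0.002,"y": 0,"z": 0.062,"rx": 0,"ry": 0,"rz": 0}

```text
time_s: 7.35
ee_pos: [0.4958, -0.1144, 0.045]
ee_rot: [0.0, 0.999, -0.045, 0.001]
force: [-2.2, 0.5, 14.1]
gripper_width: 0.0001
grip_force: 7.2
```

jog_arm:
  commands:
    - {"x": 0,"y": 0,"z": -0.05,"rx": 0,"ry": 0,"rz": 0}
    - {"x": 0,"y": 0,"z": -0.15,"rx": 0,"ry": 0,"rz": 0}
    - {"x": 0,"y": 0,"z": -0.225,"rx": 0,"ry": 0,"rz": 0}
    - {"x": 0,"y": -0.09,"z": -0.225,"rx": 0,"ry": 0,"rz": 0}
    - {"x": 0,"y": -0.177,"z": -0.225,"rx": 0,"ry": 0,"rz": 0}
    - {"x": 0,"y": -0.177,"z": -0.225,"rx": 0,"ry": 0,"rz": 0}
    - {"x": 0,"y": -0.177,"z": -0.225,"rx": 0,"ry": 0,"rz": 0}
  jaw: 0.06

```text
time_s: 8.05
ee_pos: [0.5013, -0.0432, 0.1339]
ee_rot: [0.0, 0.999, -0.044, -0.0]
force: [0.3, -1.0, -0.0]
gripper_width: 0.0452
grip_force: 0.0
```

```bash
python3 -c "
from h import *
go(.4997,-.042,.043)
b=save('side','side4.png')
print([(c,p,atz('side',p,.061).round(4)) for c,p in px('side','rake_grip')])
print([(c,p,atz('side',p,.045).round(4)) for c,p in px('side','button_top')])
cv2.imwrite('pics/c4.png',cv2.resize(b[90:260,280:500],None,fx=3.4,fy=3.4)[:,:,::-1])"
```

```text
t 8.05 pos [ 0.5013 -0.0432  0.1339] F [ 0.3 -1.  -0. ] cmd [-0.004 -0.003  0.227] [0.    0.    0.001] w 0.0452
[(0.81, [374.8, 168.1], array([ 0.5009, -0.0391,  0.061 ])), (0.26, [306.8, 185.3], array([0.622 , 0.0318, 0.061 ]))]
[]
```

View pics/c4.png

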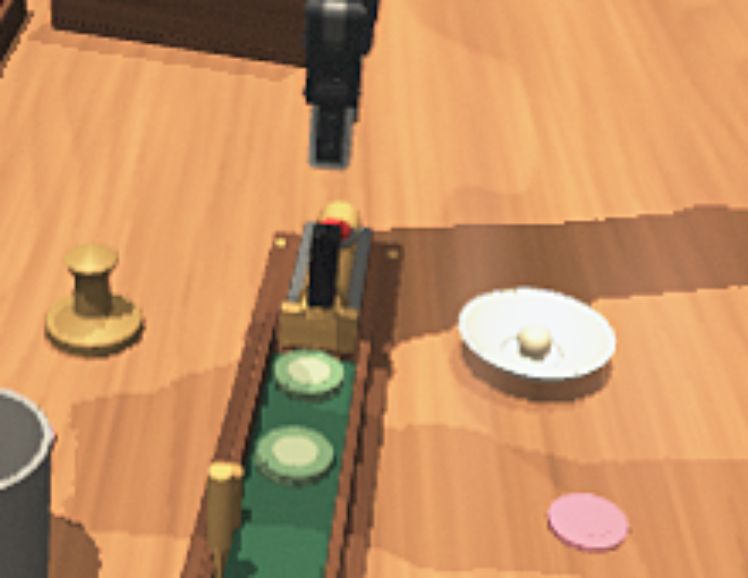

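The button now sits lower and the open fingers stand above the black grip, crop (325,260). Descending and gripping.

jog_arm:
  commands:
    - {"x": -0.002,"y": -0.003,"z": 0.1,"rx": 0,"ry": 0,"rz": 0}
    - {"x": -0.002,"y": -0.003,"z": 0.18,"rx": 0,"ry": 0,"rz": 0}
    - {"x": -0.002,"y": -0.003,"z": 0.22,"rx": 0,"ry": 0,"rz": 0}
    - {"x": -0.002,"y": -0.003,"z": 0.223,"rx": 0,"ry": 0,"rz": 0}
    - {"x": -0.002,"y": -0.003,"z": 0.223,"rx": 0,"ry": 0,"rz": 0}

```text
time_s: 8.7
ee_pos: [0.5008, -0.0433, 0.0449]
ee_rot: [0.0, 0.999, -0.045, -0.0]
force: [-0.2, -0.5, -0.2]
gripper_width: 0.0451
grip_force: 0.0
```

jog_arm:
  commands:
    - {"x": 0,"y": 0,"z": 0,"rx": 0,"ry": 0,"rz": 0}
    - {"x": 0,"y": 0,"z": 0,"rx": 0,"ry": 0,"rz": 0}
    - {"x": 0,"y": 0,"z": 0,"rx": 0,"ry": 0,"rz": 0}
    - {"x": 0,"y": 0,"z": 0,"rx": 0,"ry": 0,"rz": 0}
    - {"x": 0,"y": 0,"z": 0,"rx": 0,"ry": 0,"rz": 0}
    - {"x": 0,"y": 0,"z": 0,"rx": 0,"ry": 0,"rz": 0}
  jaw: -1
  newtons: 60

```text
time_s: 9.3
ee_pos: [0.5022, -0.0391, 0.0463]
ee_rot: [-0.002, 0.999, -0.043, 0.001]
force: [0.3, 11.8, 2.9]
gripper_width: 0.0151
grip_force: 58.5
```

jog_arm:
  commands:
    - {"x": 0,"y": -0.015,"z": 0,"rx": 0,"ry": 0,"rz": 0}
    - {"x": 0,"y": -0.03,"z": 0,"rx": 0,"ry": 0,"rz": 0}
    - {"x": 0,"y": -0.045,"z": 0,"rx": 0,"ry": 0,"rz": 0}
    - {"x": 0,"y": -0.06,"z": 0,"rx": 0,"ry": 0,"rz": 0}
    - {"x": 0,"y": -0.075,"z": 0,"rx": 0,"ry": 0,"rz": 0}
    - {"x": 0,"y": -0.09,"z": 0,"rx": 0,"ry": 0,"rz": 0}
    - {"x": 0,"y": -0.105,"z": 0,"rx": 0,"ry": 0,"rz": 0}
    - {"x": 0,"y": -0.12,"z": 0,"rx": 0,"ry": 0,"rz": 0}
    - {"x": 0,"y": -0.135,"z": 0,"rx": 0,"ry": 0,"rz": 0}
    - {"x": 0,"y": -0.15,"z": 0,"rx": 0,"ry": 0,"rz": 0}
    - {"x": 0,"y": -0.165,"z": 0,"rx": 0,"ry": 0,"rz": 0}
    - {"x": 0,"y": -0.18,"z": 0,"rx": 0,"ry": 0,"rz": 0}
    - {"x": 0,"y": -0.195,"z": 0,"rx": 0,"ry": 0,"rz": 0}
    - {"x": 0,"y": -0.205,"z": 0,"rx": 0,"ry": 0,"rz": 0}
    - {"x": 0,"y": -0.21,"z": 0,"rx": 0,"ry": 0,"rz": 0}
    - {"x": 0,"y": -0.21,"z": 0,"rx": 0,"ry": 0,"rz": 0}
    - {"x": 0,"y": -0.21,"z": 0,"rx": 0,"ry": 0,"rz": 0}

```text
time_s: 11.0
ee_pos: [0.5096, 0.04, 0.0463]
ee_rot: [0.0, 0.999, -0.045, 0.001]
force: [-0.4, -4.5, 5.9]
gripper_width: 0.0155
grip_force: 59.3
```

jog_arm:
  commands:
    - {"x": 0,"y": -0.015,"z": 0,"rx": 0,"ry": 0,"rz": 0}
    - {"x": 0,"y": -0.03,"z": 0,"rx": 0,"ry": 0,"rz": 0}
    - {"x": 0,"y": -0.045,"z": 0,"rx": 0,"ry": 0,"rz": 0}
    - {"x": 0,"y": -0.06,"z": 0,"rx": 0,"ry": 0,"rz": 0}
    - {"x": 0,"y": -0.075,"z": 0,"rx": 0,"ry": 0,"rz": 0}
    - {"x": 0,"y": -0.09,"z": 0,"rx": 0,"ry": 0,"rz": 0}
    - {"x": 0,"y": -0.105,"z": 0,"rx": 0,"ry": 0,"rz": 0}
    - {"x": 0,"y": -0.12,"z": 0,"rx": 0,"ry": 0,"rz": 0}
    - {"x": 0,"y": -0.135,"z": 0,"rx": 0,"ry": 0,"rz": 0}
    - {"x": 0,"y": -0.15,"z": 0,"rx": 0,"ry": 0,"rz": 0}
    - {"x": 0,"y": -0.165,"z": 0,"rx": 0,"ry": 0,"rz": 0}
    - {"x": 0,"y": -0.18,"z": 0,"rx": 0,"ry": 0,"rz": 0}
    - {"x": 0,"y": -0.195,"z": 0,"rx": 0,"ry": 0,"rz": 0}
    - {"x": 0,"y": -0.205,"z": 0,"rx": 0,"ry": 0,"rz": 0}
    - {"x": 0,"y": -0.212,"z": 0,"rx": 0,"ry": 0,"rz": 0}
    - {"x": 0,"y": -0.212,"z": 0,"rx": 0,"ry": 0,"rz": 0}
    - {"x": 0,"y": -0.212,"z": 0,"rx": 0,"ry": 0,"rz": 0}

```text
time_s: 12.7
ee_pos: [0.517, 0.1205, 0.0463]
ee_rot: [0.003, 0.999, -0.047, 0.001]
force: [-1.6, -16.2, 10.7]
gripper_width: 0.0152
grip_force: 60.4
```

```bash
python3 -c "
from h import *
go(.514,.1205,.045)
b=save('side','side5.png')
for t in('rake_grip','gate_pin'):print(t,[(c,p,atz('side',p,.058).round(4)) for c,p in px('side',t)])
for i in '1234':print(i,[(c,p,atz('side',p,.012).round(4)) for c,p in px('side','chip%s_c'%i)])
cv2.imwrite('pics/c5.png',cv2.resize(b[170:340,280:500],None,fx=3.4,fy=3.4)[:,:,::-1])"
```

```text
t 12.7 pos [0.517  0.1205 0.0463] F [ -1.6 -16.2  10.7] cmd [-0.008  0.001  0.003] [ 0.002 -0.001 -0.001] w 0.0152
rake_grip []
gate_pin [(0.7, [345.0, 238.9], array([0.5425, 0.1618, 0.058 ]))]
1 [(0.41, [358.9, 255.5], array([0.52  , 0.1491, 0.012 ]))]
2 [(0.8, [359.4, 252.6], array([0.5195, 0.1425, 0.012 ])), (0.56, [277.2, 263.7], array([0.6474, 0.1815, 0.012 ])), (0.51, [439.9, 195.7], array([ 0.3704, -0.0299,  0.012 ]))]
3 [(0.42, [356.9, 276.0], array([0.5208, 0.1929, 0.012 ])), (0.29, [361.2, 254.8], array([0.5164, 0.1472, 0.012 ]))]
4 [(0.79, [453.4, 240.5], array([0.3627, 0.0972, 0.012 ])), (0.75, [357.8, 273.1], array([0.5198, 0.1869, 0.012 ])), (0.66, [357.5, 274.2], array([0.5201, 0.1892, 0.012 ]))]
```

View pics/c5.png

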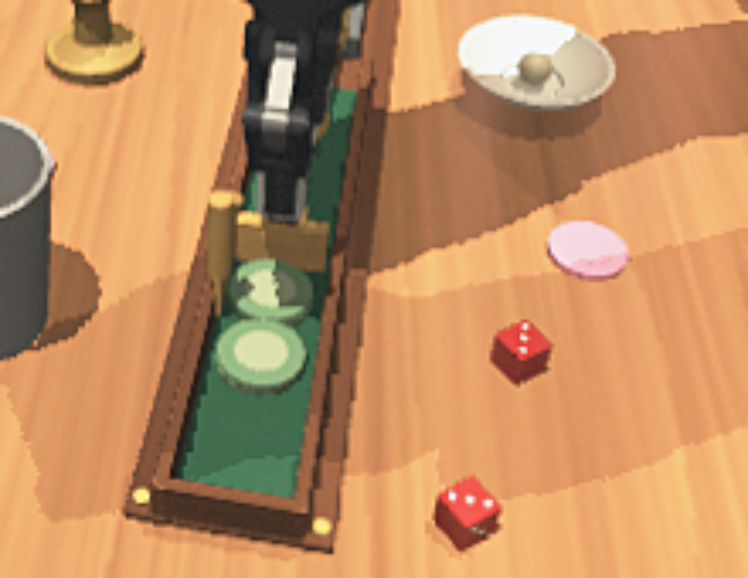

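The gate is open at crop (222,250), the blade is level with the gate line, and both stacks lie past it at crop (272,290) and (262,355). Travel is 160 mm and the pull is 16 N, above the 6–8 N spring, so the rake is at its second stop.

jog_arm:
  commands:
    - {"x": 0,"y": 0,"z": 0,"rx": 0,"ry": 0,"rz": 0}
    - {"x": 0,"y": 0,"z": 0,"rx": 0,"ry": 0,"rz": 0}
    - {"x": 0,"y": 0,"z": 0,"rx": 0,"ry": 0,"rz": 0}
    - {"x": 0,"y": 0,"z": 0,"rx": 0,"ry": 0,"rz": 0}
    - {"x": 0,"y": 0,"z": 0,"rx": 0,"ry": 0,"rz": 0}

```text
time_s: 13.55
ee_pos: [0.517, 0.1205, 0.0463]
ee_rot: [0.002, 0.999, -0.047, 0.001]
force: [-1.1, -16.7, 10.8]
gripper_width: 0.0153
grip_force: 60.4
```

```bash
python3 -c "
from h import *
go(.514,.1205,.045)
print(hand_in())"
```

```text
t 13.55 pos [0.517  0.1205 0.0463] F [ -1.1 -16.7  10.8] cmd [-0.007  0.001  0.003] [ 0.002 -0.001 -0.001] w 0.0153
the job is handed in; nothing more can be done
None
```

I handed the job in at 13.6 s, though the hand-in gave no verdict: the gate is open, the button is down, the gripper holds the rake at its second stop (160 mm), and both chip stacks lie past the gate line.

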